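Zero the coffee grinder's burrs and hold the setting

TASK

Lift the loose dust cover off the coffee grinding head, stand it right way up on the middle of the black rubber mat and let go of it. Then screw the knurled nut clockwise all the way down until it bottoms out, back it off a quarter turn, and finish still gripping the nut there with both fingers so that a colleague can lock it: do not let go. Leave the cup, the tamper and the brush where they are.

Things in the scene. Friction and masses are not known exactly. Their poses are not given: they have to be found in the camera images.
- head_top (a point): Grinding head, bolted down on the counter: square dark steel base plate 140 x 140 x 12 mm, a round aluminium body 110 mm across on it, then a round aluminium dial collar 90 mm across with 12 engraved black ticks, its flat top 92 mm above the counter. This point is the centre of the collar's top, on the nut's upright axis; z up, x away from the black outlet chute on the side.
- nut_grip (a point): Knurled steel adjusting nut on the head's axis, under the dust cover at the start: a round cylinder 44 mm across and 30 mm high, already started on its thread. This point is on its axis, half-way up (15 mm above its underside). A small raised bright rib (2 mm) on its top runs from the middle to the rim along the nut's own +x. A thin shaft end (14 mm across) stands up to 8 mm out of its middle. There is clear air all round above the collar.
- nut (a joint): How far the nut is unscrewed, rad: 0 = bottomed out on the collar (hard stop; it cannot go below), a quarter turn open = 1.57; it starts between 1.0 and 2.4. It grows anticlockwise seen from above, so screwing down is clockwise seen from above. The nut rises 1 mm per rad (its underside is on the collar's top at 0). At 0 its rib points along the head's +x. It turns with about 0.08 N m of friction and stays where it is left.
- cover_center (a point): Loose grey plastic dust cover, 120 g: an upside-down cup 64 mm outside and 56 mm inside diameter, 50 mm high, with a round knob 24 mm across and 30 mm high on its top (80 mm in all). It starts standing on the dial collar over the nut; the nut stands up into it by up to 38 mm, so lift it straight up by 50 mm or more. This point is on its axis, 40 mm above its lower rim; z up when it is right way up.
- cover_knob (a point): Middle of the dust cover's knob, 65 mm above its lower rim and 15 mm above its flat top.
- mat_top (a point): Black rubber mat fixed on the counter, 140 x 140 x 8 mm; this point is the centre of its top.
- cup: Bystander: white ceramic cup with a handle, 76 mm across, 60 mm high, loose; origin at the centre of its underside.
- tamper: Bystander: steel coffee tamper, standing, 58 mm across the foot, 88 mm high, loose; origin at the centre of its underside.
- brush: Bystander: small cleaning brush, 160 mm long, lying on the counter, loose; origin under its middle.
Not all that is in view belongs to the job. What is shaped like the part that bears cover_center but blue, turquoise or yellow is not meant.

How it is judged:
On the way, in this order (a step that is already met when the one before it is completed fails the run):
1. the cover stands right way up on the mat, let go (horizontal distance between cover_center and mat_top below 0.045 m and z of cover_center in the frame of mat_top between 0.035 and 0.045 m and angle between cover_center's own z axis and vertical below 0.1 rad and contact force between the fingers and cover below 0.1 N), for 0.2 s.
2. the nut is bottomed out (value of joint nut below 0.06 rad), for 0.1 s.
At the end, for the whole second after the job is handed in: The nut, once bottomed out (below 0.06 rad), is backed off to 1.35-1.79 rad, still, gripped with over 5 N, grasp point within 20 mm of its axis; the cover stands upright (0.1 rad), released, on the mat within 45 mm of its middle; cup, tamper and brush moved 30 mm at most (all of step 1 and value of joint nut between 1.35 and 1.79 rad and velocity of joint nut between -0.1 and 0.1 rad/s and contact force between the fingers and nut above 5 N and horizontal distance between the grasp point and nut_grip below 0.02 m); the arm keeps its last pose, push and grip.
It fails at once if the cup is disturbed (distance of cup from where it was at the start of the episode above 0.03 m).
It fails at once if the tamper is disturbed (distance of tamper from where it was at the start of the episode above 0.03 m).
It fails at once if the brush is disturbed (distance of brush from where it was at the start of the episode above 0.03 m).
It also fails if it takes over 54 s, if anything falls off the work surface, if the arm or the gripper's body presses on something with over 40 N, if the wrist force passes 120 N, or if a joint passes its speed limit or range.

ROBOT

A 7-joint arm with a two-finger parallel gripper is mounted at the origin on the work surface. World frame = base frame: x ahead of the robot, y to its left, z up, the work surface at z = 0. Lengths are in m, angles in rad, forces in N, time in s.
With the tool pointing down it reaches from about 0.425 to 0.875 m from the base axis. Payload 4.7 kg.
Tool frame: the origin (TCP) lies on the centre line of the jaws, within the pads' length; the fingertips stand 14 mm ahead of it and the grasp point (between the pads) lies 5 mm behind it; z points along the fingers, y is the direction in which the jaws open and shut (so a half turn about z gives the same grasp; the last joint's range is limited). The gripper opens to 87 mm and grips with 3 to 60 N. Pads are 19 mm wide; open, the fingers measure 117 mm over their backs; the gripper's body (75 mm by 190 mm) begins 51 mm behind the grasp point.
Start: joints at [-1.235, 0.321, -0.07, 1.45, 0.023, 1.371, -0.057], TCP at [0.206, 0.617, 0.237] pointing down, gripper open.
Joint ranges: [-2.86, 2.86], [-0.3, 2.09], [-1.38, 1.24], [0.06, 2.45], [-1.56, 4.7], [0.09, 2.05], [-2.69, 2.69]. Speed limits (rad/s): [2.57, 2.57, 3.14, 3.14, 3.14, 3.14, 3.14].

INTERFACE

Orientations are given as a rotation vector (axis times angle).
In Python, from bench import ctrl gives the robot as it stands. The module is installed in compiled form; this text tells all that it offers.
- The arm moves only by the tool step_arm, never from a script. Its argument "plan" is a list of rows, each a list of 3 entries, a list of its own where there are three numbers: the turn, a rotation vector about the tool's x, y, z in rad, then the shift along the tool's x, y, z in m, then the closure in counts, from 0 (fully open) to 255 (shut). In form: [[[rx, ry, rz], [x, y, z], hand], ...]. A call has exactly 10 rows; each row is the pose to reach, as a shift and turn from the pose commanded when the call began, along the tool's axes at that moment; what a row does not reach only later rows make up. A row lasts 1/8 s, in which the tool goes at most 62.5 mm and 10.7 degrees, less where a joint would pass 70% of its speed; a pose out of reach is approached as far as the arm can. A call with a gripper value outside its range is refused whole. The fingers move at their own pace and stop on an object; "squeeze" is the grip in N (left out, the last holds). Time passes only in rows, so rows that repeat a pose let the fingers close, or fill a call up. It gives the time, the measured TCP pose, the force and the opening at its end, in the units of the state.
- ctrl.get_state(): the state, without advancing time (a new reading comes with each control period).
- ctrl.get_image(name): name is "scene" or "top"; returns the picture (384x512x3 uint8, red, green, blue); there is no depth.
- ctrl.calibration(name): a dict with "fov_y" (degrees; the focal length in pixels is half the picture's height over the tangent of half this angle, whatever the lens; pixels are square), "cx", "cy" (the principal point, pixels), "k1" (the pictures are not rectified: a ray, as slopes to the right and down, at radius r is drawn at 1 + k1 r^2 times it, then the intrinsics apply), "rvec" (rotation vector, rad) and "tvec" (3), from world to camera coordinates, as OpenCV has them. Camera axes: x right, y down, z forward; pixel columns grow to the right and rows downward; lengths in m; the calibration is good to about 2 mm. A picture is of the moment at which its call begins. calibration takes no time and is no camera call.
- ctrl.close_job(): hands the job in, once; it reports no verdict.
Trained networks look in the newest picture that a camera, given by its name, has taken for a name from the list of things; names that differ only in an ending like _2 or _b are one class to them, and where a whole thing is asked for, a point or a joint stands for the part that bears it (a point fixed in the world has none). Each returns a list of dicts, best first, with "score" (0 to 1); they miss things now and then, are a little off and sometimes report something else, mostly with a low value. They report only what shows in the picture. A call takes as long as a camera call. They do not tell look-alikes from the thing itself.
- ctrl.cut_out(camera, label): "pixels" (384x512 bool, what is visible of it) and "rect" ([left, top, width, height] in pixels, round what is visible of it).
The state is a dict: "time": time; "joint_positions": joint angles; "qd": joint speeds; "joint_torque": joint torques, N m; "position": TCP position; "tool_rot": TCP orientation; "ft_force": force on the tool from outside, world axes, zero at the start; "torque": the same for the moment, N m; "grip_width": opening from 0.0 (shut) to 1.0 (fully open).
Only numpy, scipy, OpenCV 4.12 (cv2) and the standard library are available. Lean on these libraries where they do the work, as an engineer would, in place of code of your own. Each camera call takes 0.05 s, during which the arm holds its last target.

## Working session

There is one attempt and no reset: what is moved stays moved. The work goes in short steps, Python scripts to look and compute and a tool call to move; the robot and the scene stay as the last step left them, time stands still between calls to the robot, and variables do not carry over. Pictures are saved under pics/ and viewed, and the job is handed in when it is done.

Besides the shell and the picture viewer there is one more tool, called after "Emit:" as name(argument=value, ...), one argument or row to a line, values as JSON. step_arm: Moves the arm, as the interface text tells. Its arguments: {"type":"object","properties":{"plan":{"type":"array"},"squeeze":{"type":"number"}},"required":["plan"]}

```bash
mkdir -p pics; python3 - <<'E'
from bench import ctrl
import cv2
for n in("scene","top"):
    im=ctrl.get_image(n); cv2.imwrite(f"pics/{n}0.png",im[:,:,::-1]); print(n,ctrl.calibration(n))
s=ctrl.get_state()
for k in s: print(k,s[k])
E
```

```text
scene {'fov_y': 50.843924321653304, 'cx': 256.592367939099, 'cy': 189.71161166068896, 'k1': -0.02192585595051177, 'rvec': array([ 2.05352425,  0.76533975, -0.43672151]), 'tvec': array([-0.43764051, -0.10517494,  1.66897052])}
top {'fov_y': 56.19588464316545, 'cx': 249.54078672733056, 'cy': 193.40228672242367, 'k1': -0.10698682796072628, 'rvec': array([ 2.1771496 , -2.17319811,  0.08488401]), 'tvec': array([-0.00563193,  0.59413782,  0.96926076])}
time 0.1
joint_positions [-1.2348684   0.32174257 -0.07008469  1.45157072  0.02263511  1.37079468
 -0.05690403]
qd [-1.55178556e-03 -1.48055944e-03  9.48787257e-04 -2.06254058e-03
  8.72109487e-04  2.00489486e-05 -9.15655408e-04]
joint_torque [-1.72797641e-04 -4.92575562e+01 -4.05955045e-01 -3.13400352e+01
 -6.40741247e-02  3.94900097e-02  8.27795338e-05]
position [0.20550119 0.61615617 0.23556607]
tool_rot [-5.03274821e-01 -3.10086643e+00  2.70527679e-03]
ft_force [ 0.08937587 -0.17359222 -0.99514373]
torque [ 0.04538307 -0.04480691 -0.00345299]
grip_width 1.0027657082032246
```

View pics/scene0.png

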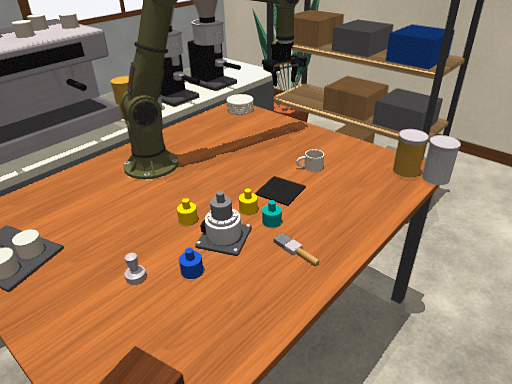

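View pics/top0.png

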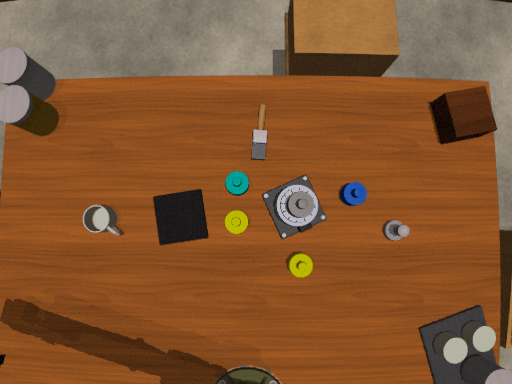

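The scene view shows the grey cover on the head at (221,205), the mat at (281,190), the cup at (314,160), the tamper at (135,270) and the brush at (297,248). The top view shows the cover at (300,205) and the mat at (181,217). There are four lookalikes: two yellow, at top (236,222) and (301,265), turquoise at (237,183) and blue at (354,194). The grey one on the collar is the one meant, so I'll measure it and confirm it in a crop.

```bash
cat > h.py <<'E'
from bench import ctrl
import numpy as np, cv2
from scipy.spatial.transform import Rotation as R
def cal(n):
    c=ctrl.calibration(n); f=192/np.tan(np.radians(c['fov_y'])/2)
    K=np.array([[f,0,c['cx']],[0,f,c['cy']],[0,0,1]]); d=np.array([c['k1'],0,0,0.])
    return K,d,np.array(c['rvec']),np.array(c['tvec'])
def ray(n,uv):
    K,d,r,t=cal(n); p=cv2.undistortPoints(np.array(uv,float).reshape(-1,1,2),K,d)[:,0]
    M=cv2.Rodrigues(r)[0]; D=np.c_[p,np.ones(len(p))]@M; return -M.T@t,D
def onz(n,uv,z):
    o,D=ray(n,uv); return o+D*((z-o[2])/D[:,2])[:,None]
def proj(n,P):
    K,d,r,t=cal(n); return cv2.projectPoints(np.array(P,float).reshape(-1,3),r,t,K,d)[0][:,0]
def tri(uvs):
    A=np.zeros((3,3));b=np.zeros(3)
    for n,uv in uvs.items():
        o,D=ray(n,[uv]); D=D[0]/np.linalg.norm(D[0]); Q=np.eye(3)-np.outer(D,D); A+=Q;b+=Q@o
    return np.linalg.solve(A,b)
E
python3 - <<'E'
from h import *
for n in("top","scene"):
    im=ctrl.get_image(n)
    for l in("cover_center","nut","mat_top","head_top","cup","tamper","brush"):
        for q in ctrl.cut_out(n,l):
            ys,xs=np.nonzero(q['pixels']); print(n,l,round(q['score'],2),q['rect'],xs.mean().round(1),ys.mean().round(1), im[q['pixels']].mean(0).round())
im=ctrl.get_image("top"); a=cv2.resize(im[155:255,250:350],(560,560),interpolation=cv2.INTER_CUBIC)
im=ctrl.get_image("scene");b=cv2.resize(im[180:260,180:260],(560,560),interpolation=cv2.INTER_CUBIC)
cv2.imwrite("pics/crop0a.png",a[:,:,::-1]);cv2.imwrite("pics/crop0b.png",b[:,:,::-1])
print(ctrl.get_state()['time'])
E
```

```text
top cover_center 0.95 [285.8, 193.3, 29.1, 26.1] 299.7 204.9 [125. 118. 117.]
top cover_center 0.92 [225.5, 172.5, 22.9, 21.7] 236.5 182.6 [  4. 150. 141.]
top cover_center 0.89 [223.2, 207.7, 20.0, 26.4] 235.5 221.4 [182. 181.   0.]
top cover_center 0.69 [287.3, 253.8, 25.2, 24.0] 299.9 264.2 [167. 162.   0.]
top cover_center 0.64 [340.4, 183.1, 25.2, 23.0] 353.0 194.0 [ 31.  69. 143.]
top mat_top 0.82 [155.1, 190.0, 51.3, 53.8] 180.2 217.0 [30. 26. 25.]
top head_top 0.76 [263.3, 179.4, 65.4, 61.2] 292.1 207.2 [116. 112. 114.]
top cup 0.97 [83.8, 205.2, 39.1, 33.0] 100.5 219.6 [125. 118. 107.]
top tamper 0.63 [383.9, 219.3, 28.0, 22.7] 394.9 230.0 [122. 108. 105.]
top brush 0.69 [249.3, 106.9, 18.2, 51.3] 259.4 136.5 [136. 119. 106.]
top brush 0.26 [381.1, 216.8, 29.7, 23.1] 395.0 229.9 [121. 110. 109.]
scene cover_center 0.96 [261.8, 201.3, 20.9, 26.4] 271.4 214.5 [ 14. 119. 112.]
scene cover_center 0.93 [176.5, 196.1, 23.3, 26.5] 186.5 211.9 [170. 145.   4.]
scene cover_center 0.71 [240.6, 188.9, 17.3, 24.0] 247.5 201.8 [168. 146.   2.]
scene cover_center 0.7 [178.1, 247.2, 28.9, 34.0] 190.4 263.4 [ 28.  65. 140.]
scene cover_center 0.64 [210.3, 192.7, 21.6, 29.9] 220.6 206.5 [97. 92. 91.]
scene mat_top 0.96 [253.1, 176.0, 57.2, 30.2] 280.2 190.1 [44. 41. 40.]
scene cup 0.55 [295.8, 147.6, 26.5, 20.8] 312.3 159.6 [135. 126. 113.]
scene tamper 0.95 [126.6, 251.2, 17.6, 35.3] 133.5 269.5 [152. 143. 144.]
scene brush 0.74 [273.6, 235.5, 43.2, 28.4] 294.2 247.5 [164. 144. 126.]
1.0
```

View pics/crop0a.png

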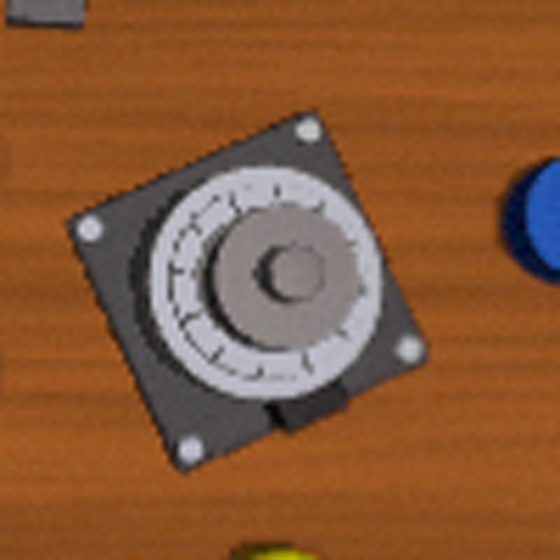

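View pics/crop0b.png

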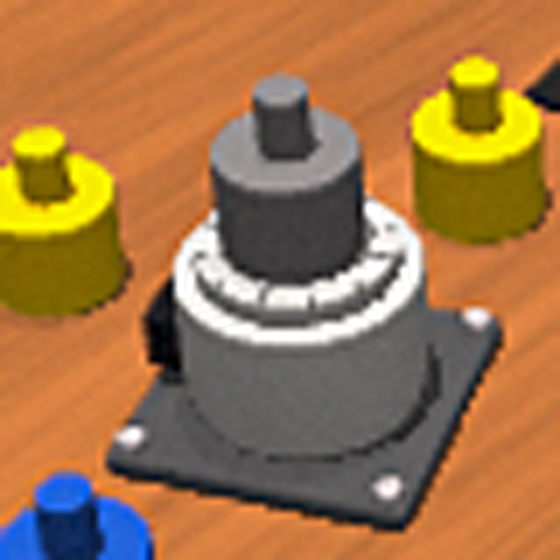

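Confirmed: the grey cover stands on the collar at top (300,205), and the chute is on the lower-right side of the plate at about (306,227). Next I'll get positions.

```bash
python3 - <<'E'
from h import *
c=lambda x,y:(250+x/5.6-.5,155+y/5.6-.5)
s=lambda x,y:(180+x/7-.5,180+y/7-.5)
print("bolts",onz("top",[c(308,129),c(410,348),c(190,449),c(89,230)],.015).round(4))
print("boltmean",onz("top",[c(308,129),c(410,348),c(190,449),c(89,230)],.015).mean(0))
print("collar",onz("top",[c(267,283)],.092), onz("scene",[s(299,268)],.092))
print("coverTop",onz("top",[c(289,277)],.142),onz("scene",[s(285,152)],.142))
print("knobtop",onz("top",[c(298,273)],.172),onz("scene",[s(281,90)],.172))
print("cover tri",tri({"top":c(298,273),"scene":s(281,90)}))
for n in("top","scene"):
    im=ctrl.get_image(n)
    q=ctrl.cut_out(n,"mat_top")[0]; ys,xs=np.nonzero(q['pixels']); 
    r=cv2.minAreaRect(np.c_[xs,ys].astype(np.float32)); P=onz(n,cv2.boxPoints(r),.008) 
    h=cv2.convexHull(np.c_[xs,ys].astype(np.float32)); W=onz(n,h[:,0],.008)
    print(n,"mat",cv2.minAreaRect(W[:,:2].astype(np.float32)))
for l,u,z in [("cup",(100.5,217),.06),("tamper",(402,230),.088),("brush",(259.4,136),.015),("turq",(237,183),.06),("yel",(236,222),.06),("yel2",(301,265),.06),("blue",(354,194),.06)]:
    print(l,onz("top",[u],z).round(3))
st=ctrl.get_state(); print(R.from_rotvec(st['tool_rot']).as_matrix().round(3))
E
```

```text
bolts [[ 0.64   -0.1588  0.015 ]
 [ 0.5303 -0.2086  0.015 ]
 [ 0.4804 -0.0986  0.015 ]
 [ 0.589  -0.0488  0.015 ]]
boltmean [ 0.55989924 -0.12869424  0.015     ]
collar [[ 0.55861916 -0.12768412  0.092     ]] [[ 0.57658371 -0.14322457  0.092     ]]
coverTop [[ 0.55862377 -0.13099223  0.142     ]] [[ 0.56383668 -0.13423881  0.142     ]]
knobtop [[ 0.55865031 -0.13068462  0.172     ]] [[ 0.56252702 -0.13234081  0.172     ]]
cover tri [ 0.55929691 -0.13047974  0.16962556]
top mat ((0.52874755859375, 0.19064870476722717), (0.14275923371315002, 0.14012761414051056), 9.038259506225586)Traceback (most recent call last):
  File "<stdin>", line 12, in <module>
IndexError: list index out of range
```

```bash
cat >> h.py <<'E'
def go(target,yaw=None):
    """shift/turn in tool axes from measured pose to target; yaw=world yaw of tool x"""
    s=ctrl.get_state(); M=R.from_rotvec(s['tool_rot']); p=np.array(s['position'])
    X=M.as_matrix(); y0=np.arctan2(X[1,0],X[0,0])
    if yaw is None: yaw=y0
    T=R.from_matrix(np.array([[np.cos(yaw),np.sin(yaw),0],[np.sin(yaw),-np.cos(yaw),0],[0,0,-1]]))
    print("t",round(s['time'],2),"p",p.round(4),"yaw",y0.round(3),"grip",round(s['grip_width'],3),"F",np.round(s['ft_force'],2),"j",np.round(s['joint_positions'],2))
    print("turn",(M.inv()*T).as_rotvec().round(4),"shift",M.inv().apply(np.array(target)-p).round(4))
E
python3 -c "
from h import *
go([.559,-.130,.25])
go([.529,.191,.25])"
```

```text
t 1.2 p [0.2056 0.6166 0.2366] yaw 2.82 grip 0.996 F [ 0.07 -0.14  0.1 ] j [-1.23  0.32 -0.07  1.45  0.02  1.37 -0.06]
turn [0.     0.0001 0.    ] shift [-0.5714 -0.5966 -0.0134]
t 1.2 p [0.2056 0.6166 0.2366] yaw 2.82 grip 0.996 F [ 0.07 -0.14  0.1 ] j [-1.23  0.32 -0.07  1.45  0.02  1.37 -0.06]
turn [0.     0.0001 0.    ] shift [-0.4414 -0.3015 -0.0134]
```

Emit:
step_arm(
  plan=[
    [[0,0,0],[-0.04,-0.042,0],0],
    [[0,0,0],[-0.08,-0.084,0],0],
    [[0,0,0],[-0.12,-0.125,0],0],
    [[0,0,0],[-0.16,-0.167,0],0],
    [[0,0,0],[-0.2,-0.209,0],0],
    [[0,0,0],[-0.24,-0.25,0],0],
    [[0,0,0],[-0.28,-0.292,0],0],
    [[0,0,0],[-0.32,-0.334,0],0],
    [[0,0,0],[-0.36,-0.376,0],0],
    [[0,0,0],[-0.4,-0.418,0],0],
  ],
)

```text
time: 2.45
position: [0.4535, 0.0919, 0.237]
tool_rot: [0.503, 3.1, 0.002]
ft_force: [0.7, -0.1, -0.2]
grip_width: 1.002
```

```bash
python3 -c "
from h import *
go([.559,-.130,.25])"
```

```text
t 2.45 p [0.4535 0.0919 0.237 ] yaw 2.82 grip 1.002 F [ 0.72 -0.05 -0.22] j [-0.7  -0.1   0.42  1.91  0.04  1.33  0.95]
turn [0.0014 0.0009 0.    ] shift [-0.1702 -0.1772 -0.0131]
```

Emit:
step_arm(
  plan=[
    [[0,0,0],[-0.04,-0.042,-0.003],0],
    [[0,0,0],[-0.08,-0.084,-0.006],0],
    [[0,0,0],[-0.12,-0.125,-0.008],0],
    [[0,0,0],[-0.15,-0.157,-0.01],0],
    [[0,0,0],[-0.165,-0.172,-0.01],0],
    [[0.001,0.001,0],[-0.17,-0.177,-0.01],0],
    [[0.001,0.001,0],[-0.17,-0.177,0],0],
    [[0.001,0.001,0],[-0.17,-0.177,0.02],0],
    [[0.001,0.001,0],[-0.17,-0.177,0.03],0],
    [[0.001,0.001,0],[-0.17,-0.177,0.03],0],
  ],
)

```text
time: 3.7
position: [0.5575, -0.1269, 0.2057]
tool_rot: [-0.501, -3.098, 0.001]
ft_force: [-0.5, 0.1, -0.4]
grip_width: 1.0
```

```bash
python3 -c "
from h import *
go([.559,-.130,.161],2.82)
for n in('top','scene'):
    im=ctrl.get_image(n); y,x=(130,220) if n=='top' else (130,150)
    cv2.imwrite(f'pics/{n}1.png',cv2.resize(im[y:y+140,x:x+140],(560,560),interpolation=cv2.INTER_CUBIC)[:,:,::-1])
"
```

```text
t 3.7 p [ 0.5575 -0.1269  0.2057] yaw 2.821 grip 1.0 F [-0.48  0.06 -0.43] j [-0.43  0.2   0.69  1.71 -0.13  1.28  1.54]
turn [-0.0009 -0.0029  0.0012] shift [-0.0025 -0.0024  0.0447]
```

View pics/top1.png

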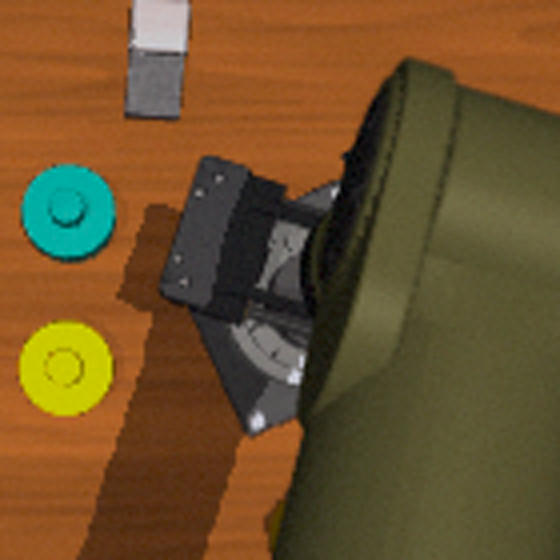

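View pics/scene1.png

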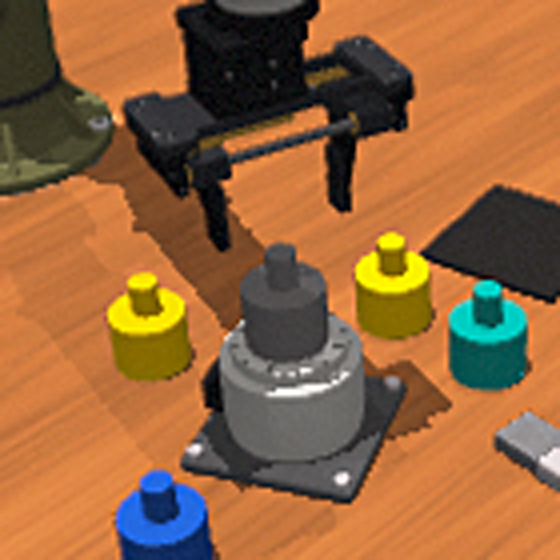

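The fingers straddle the knob: tips at (215,240) and (345,205) in the crop, knob at (281,250). I'll descend and grip.

Emit:
step_arm(
  plan=[
    [[0,0,0],[-0.002,-0.002,0.01],0],
    [[0,-0.002,0],[-0.002,-0.002,0.025],0],
    [[0,-0.002,0],[-0.002,-0.002,0.038],0],
    [[0,-0.002,0],[-0.002,-0.002,0.044],0],
    [[0,-0.002,0],[-0.002,-0.002,0.044],60],
    [[0,-0.002,0],[-0.002,-0.002,0.044],140],
    [[0,-0.002,0],[-0.002,-0.002,0.044],255],
    [[0,-0.002,0],[-0.002,-0.002,0.044],255],
    [[0,-0.002,0],[-0.002,-0.002,0.044],255],
    [[0,-0.002,0],[-0.002,-0.002,0.044],255],
  ],
  squeeze=20,
)

```text
time: 5.05
position: [0.5594, -0.1306, 0.1627]
tool_rot: [0.503, 3.1, -0.002]
ft_force: [0.4, -0.1, -0.8]
grip_width: 0.396
```

```bash
python3 -c "
from h import *
go([.559,-.130,.161],2.82)
"
```

```text
t 5.05 p [ 0.5594 -0.1306  0.1627] yaw 2.82 grip 0.396 F [ 0.36 -0.11 -0.75] j [-0.41  0.24  0.69  1.76 -0.16  1.19  1.57]
turn [-0.0008  0.0012 -0.0001] shift [0.0006 0.0005 0.0017]
```

Emit:
step_arm(
  plan=[
    [[0,0,0],[0,0,0],255],
    [[0,0,0],[0,0,0],255],
    [[0,0,0],[0,0,0],255],
    [[0,0,0],[0,0,0],255],
    [[0,0,0],[0,0,0],255],
    [[0,0,0],[0,0,-0.008],255],
    [[0,0,0],[0,0,-0.02],255],
    [[0,0,0],[0,0,-0.035],255],
    [[0,0,0],[0,0,-0.05],255],
    [[0,0,0],[0,0,-0.06],255],
  ],
)

```text
time: 6.3
position: [0.5598, -0.1307, 0.2242]
tool_rot: [0.503, 3.098, -0.001]
ft_force: [-0.1, -0.4, -1.4]
grip_width: 0.267
```

```bash
python3 -c "
from h import *
go([.529,.191,.24],2.82)
im=ctrl.get_image('scene'); y,x=(130,150)
cv2.imwrite(f'pics/scene2.png',cv2.resize(im[y:y+140,x:x+140],(560,560),interpolation=cv2.INTER_CUBIC)[:,:,::-1])
"
```

```text
t 6.3 p [ 0.5598 -0.1307  0.2242] yaw 2.82 grip 0.267 F [-0.09 -0.39 -1.37] j [-0.43  0.19  0.7   1.69 -0.13  1.31  1.54]
turn [-0.0003  0.0027 -0.0002] shift [ 0.1309  0.2954 -0.0163]
```

View pics/scene2.png

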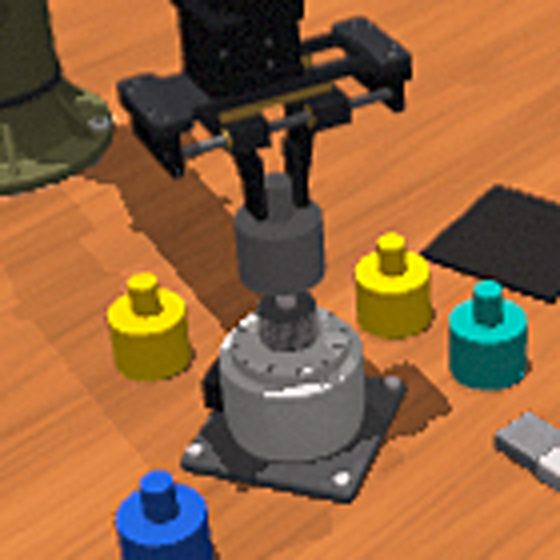

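The cover is lifted clear of the nut: the rim at (280,285) is above the shaft end at (288,300). I'll carry it to the mat.

Emit:
step_arm(
  plan=[
    [[0,0,0],[0.01,0.022,-0.01],255],
    [[0,0,0],[0.027,0.06,-0.016],255],
    [[0,0,0],[0.045,0.1,-0.016],255],
    [[0,0,0],[0.062,0.14,-0.016],255],
    [[0,0,0],[0.08,0.18,-0.016],255],
    [[0,0,0],[0.098,0.22,-0.016],255],
    [[0,0,0],[0.115,0.26,-0.01],255],
    [[0,0,0],[0.127,0.287,0],255],
    [[0,0.003,0],[0.131,0.295,0.02],255],
    [[0,0.003,0],[0.131,0.295,0.04],255],
  ],
)

```text
time: 7.6
position: [0.5281, 0.1903, 0.1806]
tool_rot: [-0.502, -3.099, 0.003]
ft_force: [0.5, -0.2, -1.4]
grip_width: 0.265
```

```bash
python3 -c "
from h import *
go([.529,.191,.082],2.82)
"
```

```text
t 7.6 p [0.5281 0.1903 0.1806] yaw 2.82 grip 0.265 F [ 0.55 -0.24 -1.37] j [-0.8   0.18  0.46  1.76 -0.08  1.22  0.93]
turn [-0.0022 -0.0023  0.0004] shift [-0.0008  0.0012  0.0986]
```

Emit:
step_arm(
  plan=[
    [[0,0,0],[0,0,0.02],255],
    [[0,0,0],[0,0,0.045],255],
    [[0,0,0],[0,0,0.068],255],
    [[0,0,0],[0,0,0.085],255],
    [[0,0,0],[0,0,0.092],255],
    [[0,0,0],[0,0,0.096],255],
    [[0,0,0],[0,0,0.098],255],
    [[0,0,0],[0,0,0.1],255],
    [[0,0,0],[0,0,0.1],255],
    [[0,0,0],[0,0,0.1],255],
  ],
)

```text
time: 8.85
position: [0.5283, 0.1908, 0.0824]
tool_rot: [-0.503, -3.099, 0.0]
ft_force: [-0.0, -0.8, -1.9]
grip_width: 0.271
```

```bash
python3 -c "
from h import *
go([.529,.191,.082],2.82)
im=ctrl.get_image('scene'); y,x=(100,210)
cv2.imwrite(f'pics/scene3.png',cv2.resize(im[y:y+140,x:x+140],(560,560),interpolation=cv2.INTER_CUBIC)[:,:,::-1])
"
```

```text
t 8.85 p [0.5283 0.1908 0.0824] yaw 2.82 grip 0.271 F [-0.04 -0.77 -1.88] j [-0.78  0.28  0.45  1.86 -0.14  1.03  0.97]
turn [-0.0006 -0.0017 -0.0001] shift [-0.0006  0.0004  0.0004]
```

View pics/scene3.png

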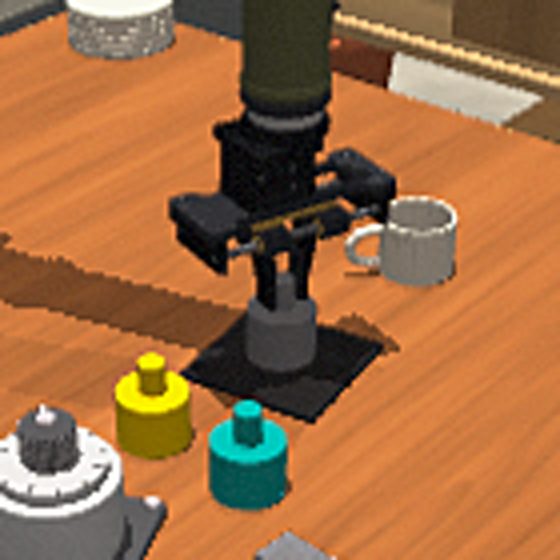

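The cover is over the mat centre, at (282,330) in the crop, and a few mm above it. I'll lower it until it touches.

Emit:
step_arm(
  plan=[
    [[0,0,0],[0,0,0.001],255],
    [[0,0,0],[0,0,0.002],255],
    [[0,0,0],[0,0,0.003],255],
    [[0,0,0],[0,0,0.004],255],
    [[0,0,0],[0,0,0.004],255],
    [[0,0,0],[0,0,0.004],255],
    [[0,0,0],[0,0,0.004],255],
    [[0,0,0],[0,0,0.004],255],
    [[0,0,0],[0,0,0.004],255],
    [[0,0,0],[0,0,0.004],255],
  ],
)

```text
time: 10.15
position: [0.5282, 0.1906, 0.0785]
tool_rot: [-0.503, -3.099, 0.001]
ft_force: [-2.8, -1.1, 5.8]
grip_width: 0.268
```

```bash
python3 -c "
from h import *
go([.529,.191,.082],2.82)
"
```

```text
t 10.15 p [0.5282 0.1906 0.0785] yaw 2.82 grip 0.268 F [-2.85 -1.15  5.84] j [-0.78  0.28  0.45  1.87 -0.14  1.03  0.97]
turn [-0.0008 -0.002  -0.0002] shift [-0.0006  0.0006 -0.0035]
```

Contact: Fz is +5.8 N against −1.9 N before. Open and retreat upward.

Emit:
step_arm(
  plan=[
    [[0,0,0],[0,0,-0.0005],180],
    [[0,0,0],[0,0,-0.0005],100],
    [[0,0,0],[0,0,-0.0005],0],
    [[0,0,0],[0,0,-0.0005],0],
    [[0,0,0],[0,0,-0.0005],0],
    [[0,0,0],[0,0,-0.01],0],
    [[0,0,0],[0,0,-0.03],0],
    [[0,0,0],[0,0,-0.06],0],
    [[0,0,0],[0,0,-0.09],0],
    [[0,0,0],[0,0,-0.12],0],
  ],
)

```text
time: 11.4
position: [0.5286, 0.1906, 0.1999]
tool_rot: [-0.503, -3.1, -0.0]
ft_force: [0.2, -0.3, 0.7]
grip_width: 0.995
```

```bash
python3 -c "
from h import *
go([.5593,-.129,.20],2.82)
for n in('top','scene'):
    im=ctrl.get_image(n); y,x=(140,130) if n=='top' else (110,180)
    cv2.imwrite(f'pics/{n}4.png',cv2.resize(im[y:y+140,x:x+196],(784,560),interpolation=cv2.INTER_CUBIC)[:,:,::-1])
"
```

```text
t 11.4 p [0.5286 0.1906 0.1999] yaw 2.82 grip 0.995 F [ 0.23 -0.35  0.69] j [-0.81  0.16  0.46  1.74 -0.08  1.26  0.92]
turn [-0.0002 -0.0014 -0.0005] shift [-1.303e-01 -2.934e-01 -2.000e-04]
```

View pics/top4.png

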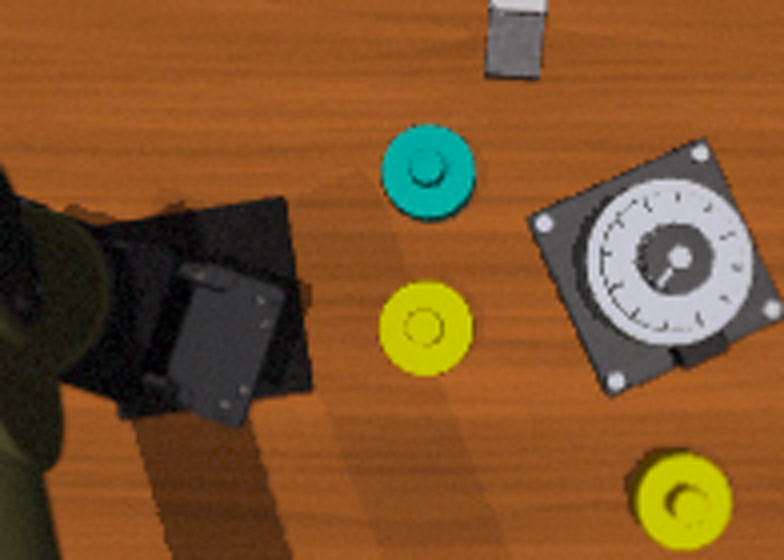

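View pics/scene4.png

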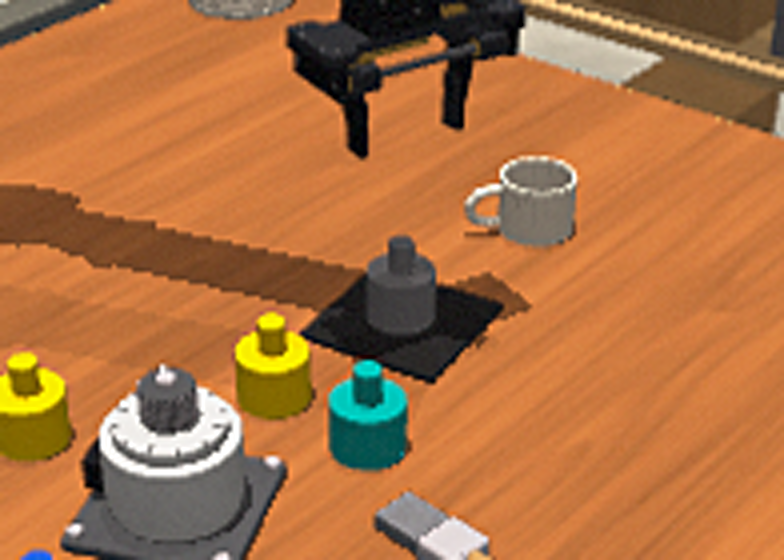

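The cover stands upright on the mat (scene crop (400,285)). The nut is visible at top crop (675,259), with its rib running to (658,284). I'll measure the axis and the rib angle.

```bash
python3 - <<'E'
from h import *
c=lambda x,y:(130+x/4-.5,140+y/4-.5)
print("nut top",onz("top",[c(675,259)],.124),"shaft",onz("top",[c(680,257)],.131),"collar",onz("top",[c(669,262)],.092))
P=onz("top",[c(676,259),c(657,285)],.125); d=P[1]-P[0]; a=np.arctan2(d[1],d[0])
B=onz("top",[c(700,152),c(772,310),c(616,382),c(544,222)],.015); m=(B[0]+B[3]-B[1]-B[2]); h=np.arctan2(m[1],m[0])
print("bolt mean",B.mean(0),"rib",a,"head",h,"q",(a-h)%(2*np.pi))
im=ctrl.get_image("top");cv2.imwrite("pics/nut5.png",cv2.resize(im[180:230,270:325],(550,500),interpolation=cv2.INTER_CUBIC)[:,:,::-1])
E
```

```text
nut top [[ 0.55890229 -0.12633072  0.124     ]] shaft [[ 0.55975813 -0.12852921  0.131     ]] collar [[ 0.55871027 -0.12657843  0.092     ]]
bolt mean [ 0.55985421 -0.1286652   0.015     ] rib 2.504677469381793 head 0.41982452839921325 q 2.0848529409825796
```

View pics/nut5.png

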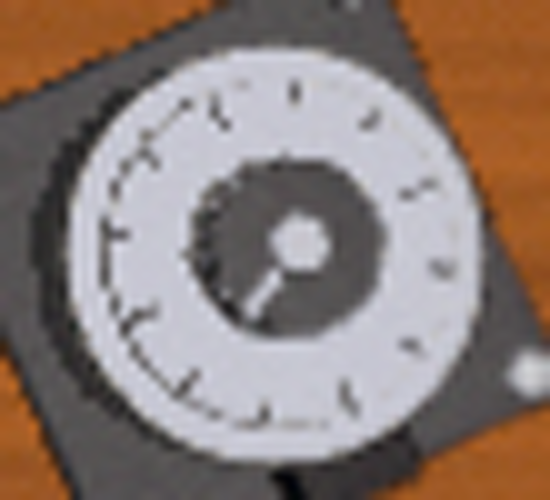

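Emit:
step_arm(
  plan=[
    [[0,0,0],[-0.01,-0.022,0],0],
    [[0,0,0],[-0.027,-0.06,0],0],
    [[0,0,0],[-0.045,-0.1,0],0],
    [[0,0,0],[-0.062,-0.14,0],0],
    [[0,0,0],[-0.08,-0.18,0],0],
    [[0,0,0],[-0.098,-0.22,0],0],
    [[0,0,0],[-0.115,-0.26,0],0],
    [[0,0,0],[-0.127,-0.286,0],0],
    [[0,0,0],[-0.13,-0.293,0],0],
    [[0,0,0],[-0.13,-0.293,0],0],
  ],
)

```text
time: 12.8
position: [0.5588, -0.1278, 0.1975]
tool_rot: [-0.503, -3.098, 0.0]
ft_force: [0.3, 0.6, 0.2]
grip_width: 1.004
```

```bash
python3 -c "
from h import *
go([.559,-.129,.112],2.82)
"
```

```text
t 12.8 p [ 0.5588 -0.1278  0.1975] yaw 2.82 grip 1.004 F [0.26 0.56 0.22] j [-0.42  0.21  0.69  1.72 -0.14  1.26  1.55]
turn [-0.0008 -0.0032 -0.0004] shift [-0.0009 -0.001   0.0855]
```

Emit:
step_arm(
  plan=[
    [[0,0,0],[0,-0.001,0.02],0],
    [[0,-0.002,0],[-0.001,-0.001,0.045],0],
    [[0,-0.002,0],[-0.001,-0.001,0.065],0],
    [[0,-0.002,0],[-0.001,-0.001,0.078],0],
    [[0,-0.002,0],[-0.001,-0.001,0.085],0],
    [[0,-0.002,0],[-0.001,-0.001,0.085],60],
    [[0,-0.002,0],[-0.001,-0.001,0.085],255],
    [[0,-0.002,0],[-0.001,-0.001,0.085],255],
    [[0,-0.002,0],[-0.001,-0.001,0.085],255],
    [[0,-0.002,0],[-0.001,-0.001,0.085],255],
  ],
  squeeze=30,
)

```text
time: 14.05
position: [0.5596, -0.1297, 0.1134]
tool_rot: [0.503, 3.101, -0.001]
ft_force: [-0.4, 0.4, 0.9]
grip_width: 0.519
```

```bash
python3 -c "
from h import *
go([.559,-.129,.112],2.82)
im=ctrl.get_image('scene'); y,x=(110,150)
cv2.imwrite(f'pics/scene6.png',cv2.resize(im[y:y+140,x:x+140],(560,560),interpolation=cv2.INTER_CUBIC)[:,:,::-1])
"
```

```text
t 14.05 p [ 0.5596 -0.1297  0.1134] yaw 2.82 grip 0.519 F [-0.45  0.38  0.87] j [-0.39  0.3   0.67  1.81 -0.2   1.1   1.6 ]
turn [-0.0008  0.0003 -0.0002] shift [0.0008 0.0005 0.0014]
```

View pics/scene6.png

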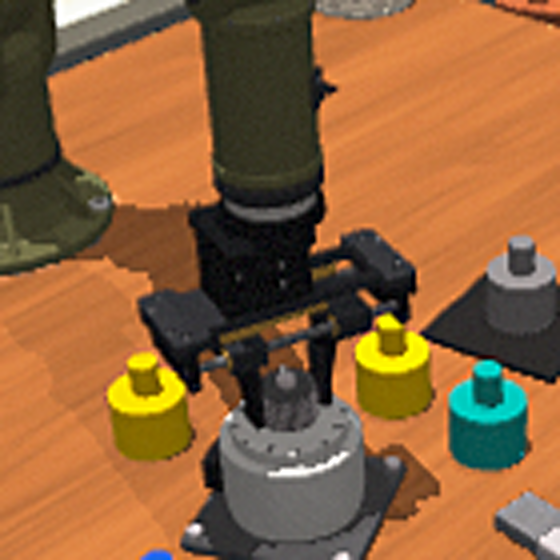

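The nut is gripped (opening 0.519 × 87 ≈ 45 mm), with the fingers at crop (255,390) and (325,370). Now I'll screw clockwise, which is +z of the tool.

Emit:
step_arm(
  plan=[
    [[0,0,0],[0,0,0],255],
    [[0,0,0],[0,0,0],255],
    [[0,0,0.12],[0,0,0],255],
    [[0,0,0.26],[0,0,0.0002],255],
    [[0,0,0.4],[0,0,0.0004],255],
    [[0,0,0.54],[0,0,0.0006],255],
    [[0,0,0.68],[0,0,0.0007],255],
    [[0,0,0.82],[0,0,0.0008],255],
    [[0,0,0.94],[0,0,0.001],255],
    [[0,0,1.0],[0,0,0.001],255],
  ],
)

```text
time: 15.35
position: [0.5599, -0.1295, 0.1123]
tool_rot: [1.93, 2.478, -0.001]
ft_force: [0.0, -0.4, 0.7]
grip_width: 0.501
```

```bash
python3 -c "
from h import *
go([.559,-.129,.112])
print(ctrl.get_state()['torque'])
im=ctrl.get_image('scene'); y,x=(170,190)
cv2.imwrite(f'pics/scene7.png',cv2.resize(im[y:y+70,x:x+70],(560,560),interpolation=cv2.INTER_CUBIC)[:,:,::-1])
im=ctrl.get_image('top'); y,x=(170,260)
cv2.imwrite(f'pics/top7.png',cv2.resize(im[y:y+70,x:x+70],(560,560),interpolation=cv2.INTER_CUBIC)[:,:,::-1])
"
```

```text
t 15.35 p [ 0.5599 -0.1295  0.1123] yaw 1.818 grip 0.501 F [ 0.02 -0.44  0.66] j [-0.53  0.34  0.85  1.82 -0.28  1.11  0.66]
turn [0.0001 0.001  0.    ] shift [ 0.0007 -0.0007  0.0003]
[-0.05488155 -0.03069936  0.04997283]
```

View pics/scene7.png

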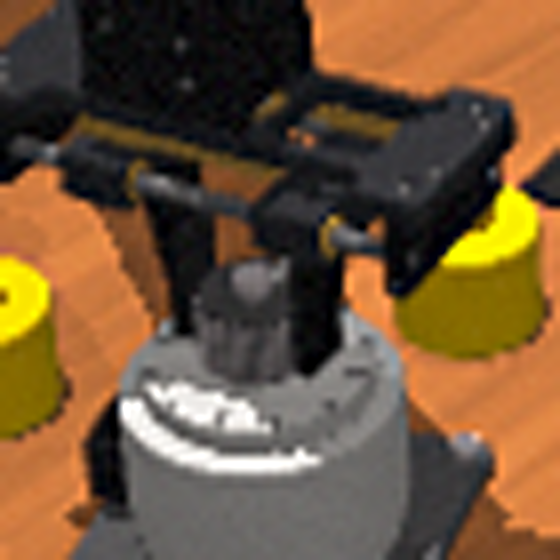

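View pics/top7.png

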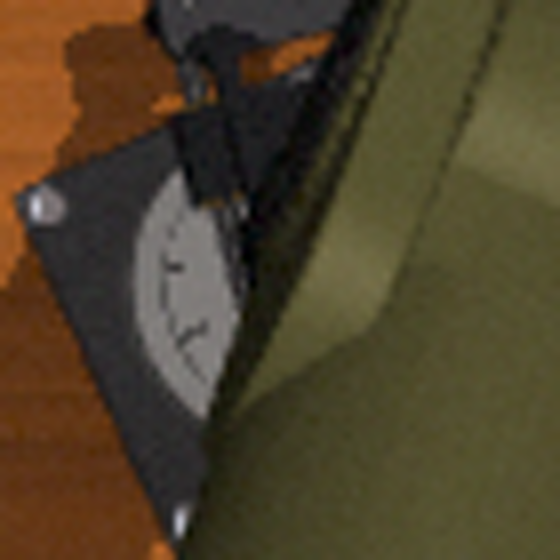

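Emit:
step_arm(
  plan=[
    [[0,0,0.12],[0,0,0],255],
    [[0,0,0.25],[0,0,0.0002],255],
    [[0,0,0.38],[0,0,0.0004],255],
    [[0,0,0.5],[0,0,0.0005],255],
    [[0,0,0.62],[0,0,0.0006],255],
    [[0,0,0.74],[0,0,0.0007],255],
    [[0,0,0.84],[0,0,0.0008],255],
    [[0,0,0.9],[0,0,0.0009],255],
    [[0,0,0.92],[0,0,0.0009],255],
    [[0,0,0.92],[0,0,0.0009],255],
  ],
)

```text
time: 16.7
position: [0.5602, -0.1296, 0.1114]
tool_rot: [2.827, 1.368, 0.001]
ft_force: [2.5, -0.6, 0.6]
grip_width: 0.5
```

```bash
python3 -c "
from h import *
go([.559,-.129,.112])
print(ctrl.get_state()['torque'])
"
```

```text
t 16.7 p [ 0.5602 -0.1296  0.1114] yaw 0.901 grip 0.5 F [ 2.47 -0.63  0.6 ] j [-0.67  0.4   1.03  1.82 -0.38  1.13 -0.17]
turn [0.0014 0.0003 0.    ] shift [-0.0003 -0.0013 -0.0006]
[-0.11894282 -0.45407127  0.05213917]
```

Emit:
step_arm(
  plan=[
    [[0,0,0.03],[0,0,0],255],
    [[0,0,0.06],[0,0,0.0001],255],
    [[0,0,0.09],[0,0,0.0001],255],
    [[0,0,0.11],[0,0,0.0001],255],
    [[0,0,0.13],[0,0,0.0002],255],
    [[0,0,0.15],[0,0,0.0002],255],
    [[0,0,0.17],[0,0,0.0002],255],
    [[0,0,0.18],[0,0,0.0002],255],
    [[0,0,0.18],[0,0,0.0002],255],
    [[0,0,0.18],[0,0,0.0002],255],
  ],
)

```text
time: 17.95
position: [0.5601, -0.1297, 0.1113]
tool_rot: [2.939, 1.106, 0.001]
ft_force: [5.1, -0.7, -1.2]
grip_width: 0.502
```

```bash
python3 -c "
from h import *
go([.559,-.129,.112])
print(ctrl.get_state()['torque'])
"
```

```text
t 17.95 p [ 0.5601 -0.1297  0.1113] yaw 0.72 grip 0.502 F [ 5.11 -0.65 -1.24] j [-0.69  0.42  1.07  1.82 -0.41  1.14 -0.33]
turn [0.0016 0.0001 0.    ] shift [-0.0004 -0.0013 -0.0007]
[-0.1538206  -1.03246077  0.22770008]
```

Emit:
step_arm(
  plan=[
    [[0,0,0.02],[0,0,0],255],
    [[0,0,0.04],[0,0,0],255],
    [[0,0,0.06],[0,0,0],255],
    [[0,0,0.08],[0,0,0],255],
    [[0,0,0.08],[0,0,0],255],
    [[0,0,0.08],[0,0,0],255],
    [[0,0,0.08],[0,0,0],255],
    [[0,0,0.08],[0,0,0],255],
    [[0,0,0.08],[0,0,0],255],
    [[0,0,0.08],[0,0,0],255],
  ],
  squeeze=35,
)

```text
time: 19.2
position: [0.5604, -0.1295, 0.1113]
tool_rot: [2.979, 0.991, 0.001]
ft_force: [5.8, -0.5, -1.8]
grip_width: 0.496
```

```bash
python3 -c "
from h import *
go([.559,-.129,.112])
print(ctrl.get_state()['torque'])
im=ctrl.get_image('scene'); y,x=(170,190)
cv2.imwrite(f'pics/scene8.png',cv2.resize(im[y:y+70,x:x+70],(560,560),interpolation=cv2.INTER_CUBIC)[:,:,::-1])
"
```

```text
t 19.2 p [ 0.5604 -0.1295  0.1113] yaw 0.642 grip 0.496 F [ 5.81 -0.48 -1.85] j [-0.7   0.43  1.09  1.82 -0.42  1.14 -0.4 ]
turn [0.0021 0.0001 0.    ] shift [-0.0009 -0.0012 -0.0007]
[-0.17075673 -1.10093854  0.83621646]
```

View pics/scene8.png

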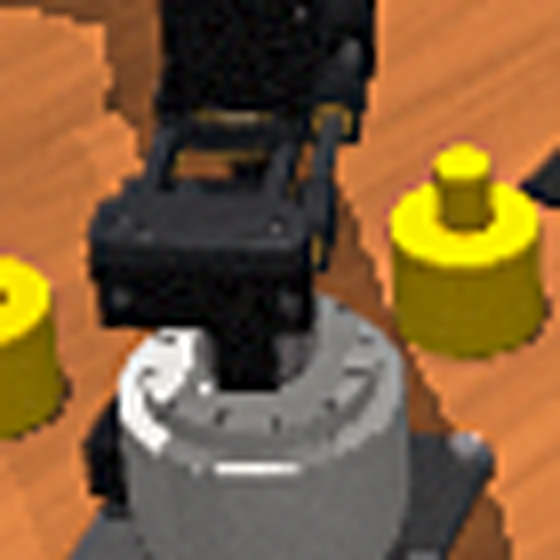

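The torque about z rose to 0.84 N·m after 2.1 rad of turning. That agrees with the starting value of about 2.08 rad read from the rib, so the nut is on its hard stop. Now I'll back it off, allowing about 0.05 rad for elastic wind-up.

Emit:
step_arm(
  plan=[
    [[0,0,-0.06],[0,0,0],255],
    [[0,0,-0.18],[0,0,-0.0001],255],
    [[0,0,-0.32],[0,0,-0.0003],255],
    [[0,0,-0.46],[0,0,-0.0004],255],
    [[0,0,-0.6],[0,0,-0.0005],255],
    [[0,0,-0.74],[0,0,-0.0006],255],
    [[0,0,-0.88],[0,0,-0.0008],255],
    [[0,0,-1.0],[0,0,-0.001],255],
    [[0,0,-1.08],[0,0,-0.001],255],
    [[0,0,-1.1],[0,0,-0.001],255],
  ],
)

```text
time: 20.5
position: [0.5598, -0.1292, 0.1123]
tool_rot: [2.026, 2.401, 0.0]
ft_force: [3.3, 0.6, 1.4]
grip_width: 0.498
```

Emit:
step_arm(
  plan=[
    [[0,0,-0.06],[0,0,0],255],
    [[0,0,-0.16],[0,0,-0.0001],255],
    [[0,0,-0.26],[0,0,-0.0002],255],
    [[0,0,-0.36],[0,0,-0.0003],255],
    [[0,0,-0.45],[0,0,-0.0004],255],
    [[0,0,-0.5],[0,0,-0.0005],255],
    [[0,0,-0.52],[0,0,-0.0005],255],
    [[0,0,-0.52],[0,0,-0.0005],255],
    [[0,0,-0.52],[0,0,-0.0005],255],
    [[0,0,-0.52],[0,0,-0.0005],255],
  ],
)

```text
time: 21.75
position: [0.5595, -0.1294, 0.1127]
tool_rot: [-1.341, -2.841, 0.001]
ft_force: [2.3, 2.5, 6.0]
grip_width: 0.495
```

```bash
python3 -c "
from h import *
go([.559,-.129,.112])
print(ctrl.get_state()['torque'])
for n in('top','scene'):
    im=ctrl.get_image(n); cv2.imwrite(f'pics/{n}9.png',im[:,:,::-1])
im=ctrl.get_image('scene'); y,x=(170,190)
cv2.imwrite(f'pics/scene9c.png',cv2.resize(im[y:y+70,x:x+70],(560,560),interpolation=cv2.INTER_CUBIC)[:,:,::-1])
"
```

```text
t 21.75 p [ 0.5595 -0.1294  0.1127] yaw 2.259 grip 0.495 F [2.3  2.54 6.02] j [-0.47  0.31  0.76  1.81 -0.24  1.11  1.07]
turn [-0.0007 -0.0001  0.    ] shift [ 0.0006 -0.0001  0.0007]
[ 0.55073022 -0.3745798  -0.04821199]
```

View pics/scene9.png

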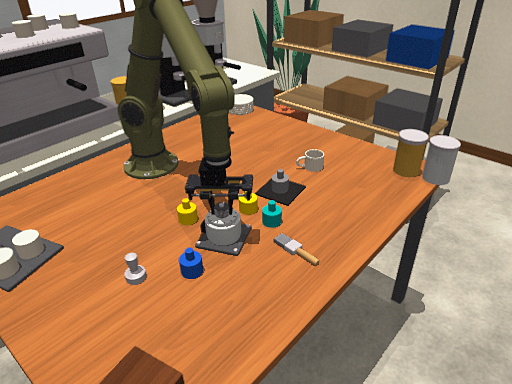

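View pics/scene9c.png

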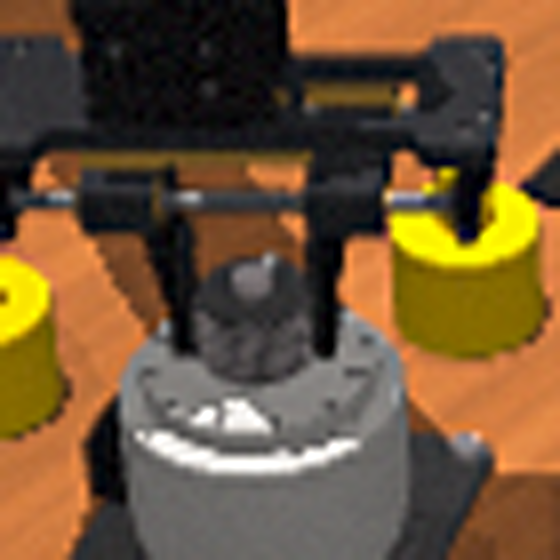

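View pics/top9.png

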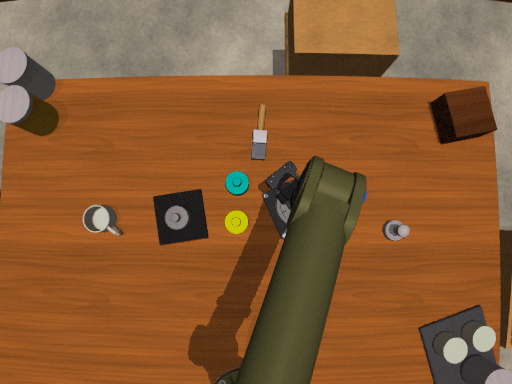

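The cover stands on the mat at top (177,217), and the cup, tamper and brush look unmoved. There is a bright spot at scene crop (270,258) that could be the rib, so I'll check it and the final positions.

```bash
python3 - <<'E'
from h import *
for q in(1.0,1.3,1.57,1.8,2.1):
    a=.42+q; z=.122+q/1000+.002
    p=proj("scene",[[.5595+r*np.cos(a),-.129+r*np.sin(a),z] for r in(.007,.021)]); print(q,((p-[190,170]+.5)*8).round())
print("shaft",((proj("scene",[[.5595,-.129,.130]])-[190,170]+.5)*8).round())
K={}
for n in("top","scene"):
    im=ctrl.get_image(n)
    for l in("cover_center","cup","tamper","brush"):
        for q in ctrl.cut_out(n,l):
            if q['score']<.3: continue
            ys,xs=np.nonzero(q['pixels']); print(n,l,round(q['score'],2),np.round(q['rect'],1),xs.mean().round(1),ys.mean().round(1),im[q['pixels']].mean(0).round())
print("cover knobtop",onz("top",[(176.5,217)],.088))
E
```

```text
1.0 [[266. 273.]
 [296. 259.]]
1.3 [[262. 270.]
 [284. 252.]]
1.57 [[258. 269.]
 [271. 248.]]
1.8 [[254. 268.]
 [259. 246.]]
2.1 [[248. 267.]
 [242. 247.]]
shaft [[250. 269.]]
top cover_center 0.92 [226.3 172.3  20.9  21.2] 237.1 183.0 [  7. 157. 146.]
top cover_center 0.88 [223.4 210.9  21.1  24.7] 235.8 221.5 [195. 194.   0.]
top cover_center 0.78 [163.8 202.2  27.7  28.2] 177.6 217.7 [122. 115. 114.]
top cup 0.76 [ 85.7 204.6  37.6  31.4] 100.8 219.4 [132. 127. 115.]
top tamper 0.97 [381.4 218.8  30.4  22.3] 394.6 230.0 [130. 115. 111.]
top brush 0.88 [250.6 105.4  15.8  52.3] 259.2 136.7 [145. 126. 111.]
scene cover_center 0.94 [263.1 202.5  17.2  24.8] 271.0 213.5 [ 14. 128. 120.]
scene cover_center 0.88 [272.5 168.6  14.7  25.7] 279.7 182.1 [93. 89. 90.]
scene cover_center 0.86 [175.7 197.3  22.8  25.4] 186.8 212.0 [173. 145.   4.]
scene cover_center 0.82 [238.8 191.7  20.   24.1] 248.0 203.7 [162. 139.   5.]
scene cover_center 0.81 [179.1 246.3  28.1  33.6] 190.8 263.0 [ 29.  69. 148.]
scene cup 0.8 [298.3 147.6  25.3  23.8] 313.1 159.9 [138. 127. 113.]
scene tamper 0.74 [125.1 252.4  22.1  36.3] 133.5 269.8 [157. 148. 147.]
scene brush 0.96 [272.2 232.7  44.   31. ] 293.6 247.0 [173. 154. 136.]
cover knobtop [[0.52716486 0.18417272 0.088     ]]
```

The rib tip at crop (270,258) is where the projection puts it for about 1.5–1.6 rad (q = 1.57 gives (271,248)). The cover is within 10 mm of the mat centre and the bystanders haven't moved, so I'll hand in.

```bash
python3 -c "
from h import *
s=ctrl.get_state(); print(s['time'],np.abs(s['qd']).max(),s['grip_width']); ctrl.close_job()"
```

```text
22.4 0.0013088095499945596 0.4951776255912257
the job is handed in; nothing more can be done
```

The job is handed in at 22.4 s. I got no verdict back, so what follows is from my own checks.

- **Cover:** I lifted the grey dust cover off the head, set it upright on the mat and let go. The last pictures put it within about 10 mm of the mat's middle.
- **Screwing down:** I turned the nut about 2.1 rad clockwise. The torque about the nut's axis then rose from about 0.05 to 0.84 N·m. That matches the starting value of about 2.08 rad read from the rib, so I take the nut as bottomed out.
- **Backing off:** I turned it back about 1.6 rad of tool rotation. That leaves the nut at about 1.52–1.62 rad; the range comes from how much of the final push against the stop was springing or slipping in the grip. The rib's position in the scene picture fits this, but it was only just visible beside the shaft.
- **Final grip:** The fingers still hold the nut, with the squeeze set to 35 N. The opening is about 43 mm, and the grasp is within about 1 mm of my estimate of the axis. The arm was still.
- **Bystanders:** The cup, tamper and brush show at the same pixels as at the start, to about 1 pixel.

One check came out empty: the network did not find the mat in the second scene picture at the start, so the mat's position comes from the top camera alone. The later pictures of the cover on the mat agree with it.

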